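Wind up the finished receipt roll

TASK

The receipt roll in the rewinder with the red crank knob is finished: take its knob and wind the crank clockwise, as the arrow shows, until the resistance suddenly drops away. Then stop, within half a turn, and let go of the crank. Leave the rewinder with the blue knob as it is: its roll is still in use.

Things in the scene. Friction and masses are not known exactly. Their poses are not given: they have to be found in the camera images.
- red_rewinder: Closed receipt-roll rewinder with the red crank knob: black box, grey cover, 50 mm high, fixed. Origin on the worktop under the crank's vertical axis; the box reaches 52 mm either way along its x, from -55 to +95 mm along its y. The steel crank arm above the cover (top at 68 mm) is 45 mm long from the axis to the knob's centre. A yellow pointer in the cover creeps along as the crank turns.
- red_rewinder_grip (a point): Middle of the red knob: upright cylinder, 20 mm in diameter, from 68 to 100 mm above the worktop (this point at 84 mm), 45 mm from the crank's axis. The knob spins freely on its pin, so a hand holding it can keep its own heading while the crank goes round.
- red_rewinder_crank (a joint): Angle of the red-knobbed crank, rad, growing clockwise from above (winding; white arrow on the cover). Winding takes 4 to 16 N, mostly 6 to 9 N, along the circle at the knob, and a held knob keeps pushing back; then, 0.8 to 1.7 turns from the start, this falls below 2 N within a tenth of a turn. It stays where left; some three quarters of a turn further is a hard stop.
- blue_rewinder_grip (a point): Middle of the blue knob of the other rewinder, which looks the same but for the knob's colour (20 mm in diameter, 32 mm high, this point 84 mm above the worktop). To be left alone.

How it is judged:
By the outcome, as a careful person would: the job done as asked, in the order asked, and still so for the second after the job is handed in, with the robot touching nothing.
It also fails if it takes over 61 s, if anything falls off the work surface, if the arm or the gripper's body presses on something with over 40 N, if the wrist force passes 120 N, or if a joint passes its speed limit or range.

ROBOT

A 6-joint arm with a two-finger parallel gripper is mounted at the origin on a cart in front of the work surface, level with it; the furniture and walls round the work are solid. World frame = base frame: x ahead of the robot, y to its left, z up, the work surface at z = 0. Lengths are in mm, angles in degrees, forces in N, time in s.
With the tool pointing down it reaches from about 300 to 775 mm from the base axis. Payload 14.6 kg.
Tool frame: the origin (TCP) lies between the finger pads; the fingertips stand 14 mm ahead of it and the grasp point (between the pads) lies 5 mm behind it (tip_reach is the distance from the TCP to the fingertips, in mm); z points along the fingers, y is the direction in which the jaws open and shut (so a half turn about z gives the same grasp; the last joint's range is limited). The gripper opens to 94 mm and grips with 3 to 60 N. Pads are 16 mm wide; open, the fingers measure 119 mm over their backs; the gripper's body (75 mm by 177 mm) begins 78 mm behind the grasp point.
Start: joints at [66.142, 17.183, 87.147, -0, 75.671, -3.816], TCP at [188.487, 516.684, 219.446] pointing down, gripper open.
Joint ranges: [-173.82, 173.82], [-45.26, 126.66], [13.44, 144.39], [-59.66, 239.66], [0, 175.72], [-146.38, 146.38]. Speed limits (degrees/s): [127.2, 127.2, 147.25, 180, 180, 180].

INTERFACE

Orientations are given as [roll, pitch, yaw] about the fixed x, y, z axes, in that order (R = Rz(yaw) Ry(pitch) Rx(roll)).
In Python, from bench import reach, move_straight, goto_joints, grip, wait, inverse_kinematics, get_state, grab_frame, camera_params, MotionError, hand_in, tip_reach gives the robot as it stands. Calls block until the motion is done:
- reach(position, orientation): joint-space move of the TCP to a pose.
- move_straight(position, ori=None, vel=150): straight line of the TCP; ori=None keeps the orientation; vel is the mean speed in mm/s.
- goto_joints(angles): joint-space move.
- grip(opening): opening from 0.0 (shut) to 1.0 (fully open); the grip force is fixed at half the most; returns when the fingers have stopped.
- wait(seconds).
- inverse_kinematics(position, orientation): joint angles nearest the present ones, or None.
- get_state(): the state.
- grab_frame(name): name is "scene" or "top" or "wrist"; returns the picture (480x640x3 uint8, red, green, blue); there is no depth.
- camera_params(name): a dict with "fovy" (degrees; the focal length in pixels is half the picture's height over the tangent of half this angle, whatever the lens; pixels are square), "cx", "cy" (the principal point, pixels), "R" (3x3) and "t" (3): a world point X has camera coordinates R X + t. Camera axes: x right, y down, z forward; pixel columns grow to the right and rows downward; lengths in mm; the calibration is good to about 2 mm. A picture is of the moment at which its call begins: read the wrist's pose just before it. camera_params takes no time and is no camera call; for the wrist camera it gives the pose at the moment of the call.
A pose or a line that the arm cannot do raises MotionError and nothing moves.
- hand_in(): hands the job in, once; it reports no verdict.
The state is a dict: "clock": time; "joint_pos": joint angles; "qvel": joint speeds; "tau": joint torques, N m; "ee_pos": TCP position; "orientation": TCP orientation; "ft_force": force on the tool from outside, world axes, zero at the start; "ft_torque": the same for the moment, N m; "opening": opening from 0.0 (shut) to 1.0 (fully open).
Only numpy, scipy, OpenCV 4.12 (cv2) and the standard library are available. Lean on these libraries where they do the work, as an engineer would, in place of code of your own. Each camera call takes 0.05 s, during which the arm holds its last target.

## Working session

There is one attempt and no reset: what is moved stays moved. The work goes in short steps, each a Python script; the robot and the scene stay as the last script left them, time stands still between calls to the robot, and variables do not carry over. Pictures are saved under pics/ and viewed, and the job is handed in when it is done.

```bash
ls; mkdir -p pics; python3 - <<'E'
from bench import *
import cv2
for n in ("scene","top","wrist"):
    im=grab_frame(n); cv2.imwrite(f"pics/a_{n}.png",im[:,:,::-1]); p=camera_params(n); print(n,p)
s=get_state(); print(s)
E
```

```text
pics
scene {'fovy': 53.22661024451699, 'cx': 319.42585028718054, 'cy': 247.491895101951, 'R': array([[ 0.8526787 , -0.52241963,  0.00409434],
       [-0.27184073, -0.45035612, -0.85045987],
       [ 0.44614084,  0.72405601, -0.526024  ]]), 't': array([-458.48219301,  202.52557527,  670.32466105])}
top {'fovy': 48.176035913042355, 'cx': 324.3295211363752, 'cy': 246.6811652530554, 'R': array([[-0.00127192, -0.99993967, -0.0109108 ],
       [-0.99781429,  0.00198993, -0.06605066],
       [ 0.06606839,  0.01080294, -0.99775662]]), 't': array([  5.78245186, 534.39116923, 899.08113381])}
wrist {'fovy': 71.98873589824967, 'cx': 318.0354323451509, 'cy': 235.70818036893974, 'R': array([[ 3.42740929e-01,  9.39429580e-01, -8.48574540e-04],
       [ 9.01947017e-01, -3.28812935e-01,  2.79952911e-01],
       [ 2.62717023e-01, -9.67166898e-02, -9.60013358e-01]]), 't': array([-549.40943342,  -28.94915609,  393.29901636])}
{'clock': 0.15, 'joint_pos': array([ 6.61426708e+01,  1.72079641e+01,  8.71696154e+01, -3.28861141e-04,
        7.56687555e+01, -3.81598638e+00]), 'qvel': array([-0.03407188, -0.12347145, -0.03217662,  0.01806598, -0.10040522,
        0.01940272]), 'tau': array([-6.75959345e-04, -5.31957114e+01, -3.52824318e+01,  7.08411355e-02,
        2.34744471e-02, -4.60001615e-05]), 'ee_pos': array([188.42241177, 516.54306746, 219.03859115]), 'orientation': array([-1.79953747e+02, -2.76584588e-03,  1.59958738e+02]), 'ft_force': array([-0.02750344,  0.21199907,  0.43833288]), 'ft_torque': array([ 0.00971598, -0.00028461,  0.0085241 ]), 'opening': 0.9997852683436644}
```

View pics/a_scene.png

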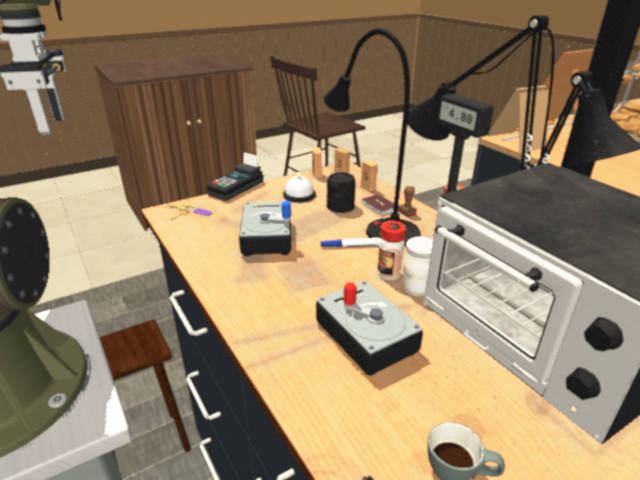

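View pics/a_top.png

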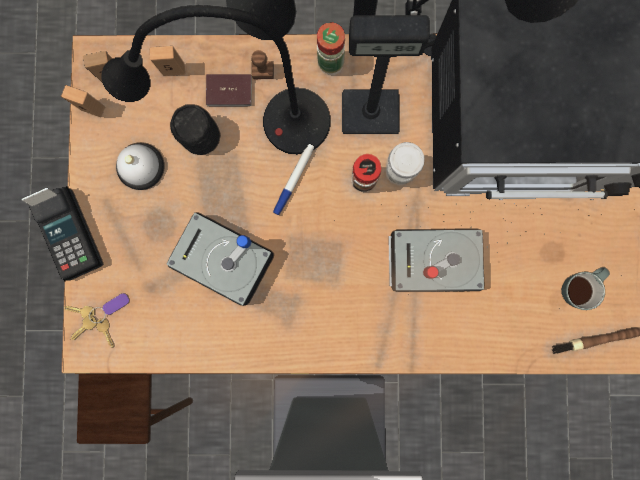

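View pics/a_wrist.png

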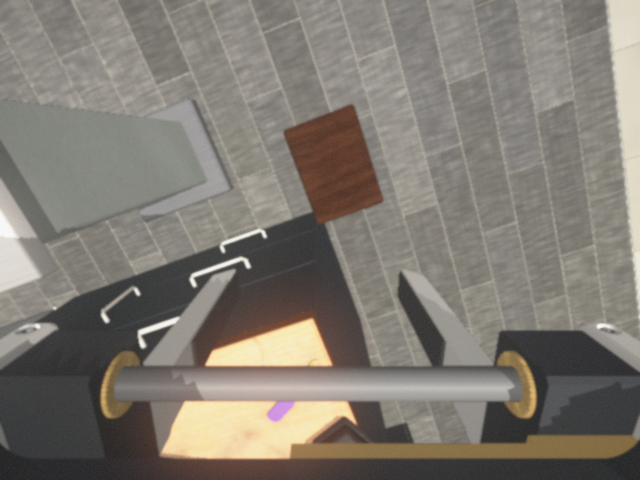

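```bash
cat > h.py <<'E'
import numpy as np, cv2
from bench import *
def ray(name,u,v,z,p=None):
    p=p or camera_params(name); f=240/np.tan(np.radians(p['fovy']/2))
    d=p['R'].T@np.array([(u-p['cx'])/f,(v-p['cy'])/f,1]); c=-p['R'].T@p['t']
    return c+d*(z-c[2])/d[2]
def proj(name,X,p=None):
    p=p or camera_params(name); f=240/np.tan(np.radians(p['fovy']/2))
    x=p['R']@np.array(X)+p['t']; return x[:2]/x[2]*f+np.array([p['cx'],p['cy']])
E
python3 - <<'E'
from h import *
im=cv2.imread("pics/a_top.png")
c=im[200:320,370:510]; cv2.imwrite("pics/b_top.png",cv2.resize(c,None,fx=5,fy=5,interpolation=cv2.INTER_CUBIC))
im=cv2.imread("pics/a_scene.png")
c=im[265:385,300:440]; cv2.imwrite("pics/b_scene.png",cv2.resize(c,None,fx=5,fy=5,interpolation=cv2.INTER_CUBIC))
for n in("top","scene"):
    im=cv2.imread(f"pics/a_{n}.png").astype(int); m=(im[:,:,2]>150)&(im[:,:,1]<70)&(im[:,:,0]<70)
    k,l,st,ce=cv2.connectedComponentsWithStats(m.astype(np.uint8))
    for i in range(1,k):
        if st[i,4]>20: print(n,st[i],ce[i])
E
```

```text
top [354 155  27  26 344] [366.57267442 168.51162791]
scene [380 220  25  22 317] [392.52365931 232.4384858 ]
scene [344 284  12  21 200] [349.63  294.105]
```

View pics/b_top.png

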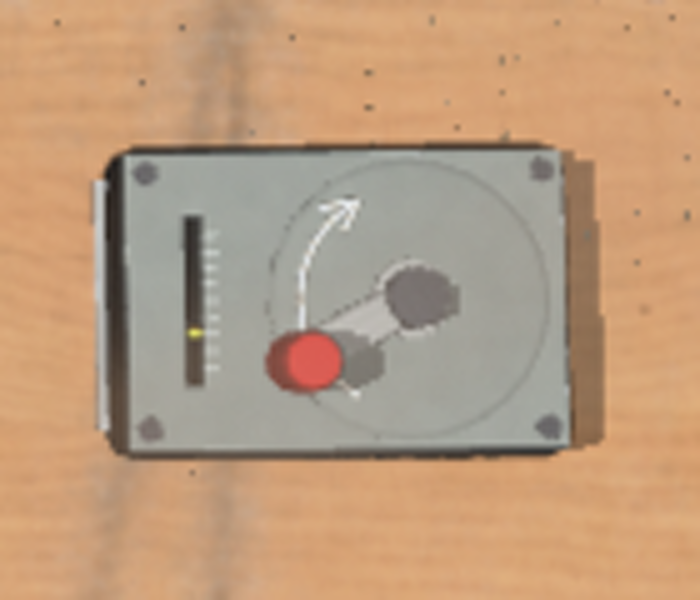

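View pics/b_scene.png

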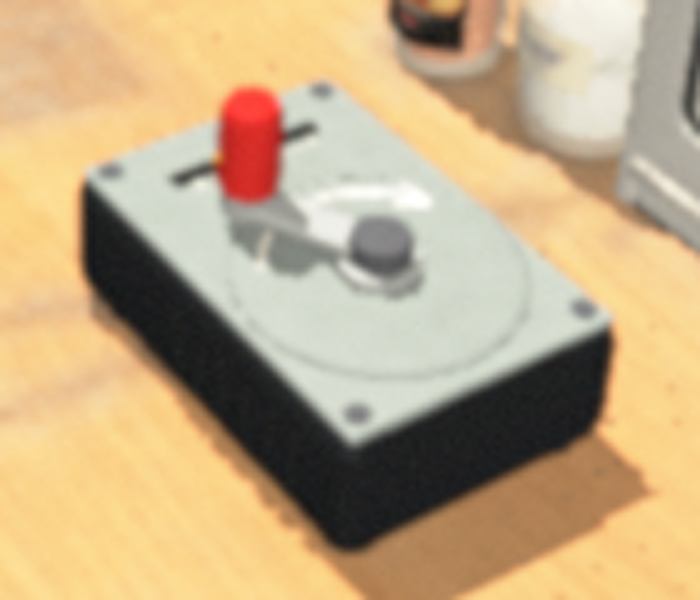

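```bash
python3 - <<'E'
from h import *
def c2(u,v): return (u+.5)/5-.5+370,(v+.5)/5-.5+200
k=ray('top',*c2(315,361),100); a=ray('top',*c2(408,298),50); h=ray('top',*c2(423,297),78)
print('knob',k,'axis',a,'hub',h,np.linalg.norm((k-a)[:2]))
cs=[ray('top',*c2(*q),50) for q in ((126,152),(560,152),(570,448),(130,450))]
print(np.round(cs,1))
def s2(u,v): return (u+.5)/5-.5+300,(v+.5)/5-.5+265
print('scene knob top',ray('scene',*s2(250,103),100),'mid',ray('scene',*s2(249,147),84),'circle c',ray('scene',*s2(379,270),50))
print(proj('scene',[*k[:2],84]),s2(249,147))
E
```

```text
knob [ 489.69965662 -163.31921541  100.        ] axis [ 511.26137097 -203.58175184   50.        ] hub [ 510.38327796 -202.03951299   78.        ] 45.67252309443625
[[ 559.6 -111.7   50. ]
 [ 559.3 -254.3   50. ]
 [ 462.1 -255.6   50. ]
 [ 461.6 -112.    50. ]]
scene knob top [ 491.3946877  -161.60198026  100.        ] mid [ 491.23676354 -162.34498925   84.        ] circle c [ 516.60150885 -197.64229589   50.        ]
[348.92873328 294.65394794] (349.4, 294.0)
```

```bash
python3 - <<'E'
from h import *
p=camera_params('top'); print(-p['R'].T@p['t'])
print('oven bottom front left',ray('top',437,193,5), ray('scene',428,302,5))
for z in (150,200,250): print(z,'oven top edge',ray('top',458,163,z),ray('scene',441,201,z), 'handle',ray('top',490,195,z),ray('scene',448,235,z))
for z in(80,100): print('jar',ray('top',405,160,z),ray('scene',421,245,z))
import itertools
s=get_state(); q=s['joint_pos']
A=np.array([511,-203])
for yaw in (0,180,90,-90):
    ok=[]
    for t in range(0,360,45):
        x=A+45*np.array([np.cos(np.radians(t)),np.sin(np.radians(t))])
        r=inverse_kinematics([*x,86],[180,0,yaw]); ok.append(None if r is None else np.round(r).astype(int).tolist())
    print(yaw,ok)
E
```

```text
[473.82965621  -4.99401882 932.42413115]
oven bottom front left [ 628.40615639 -191.01748294    5.        ] [ 657.42261907 -168.55933761    5.        ]
150 oven top edge [ 648.6912828  -193.44769176  150.        ] [733.55413998 -92.83189982 150.        ] handle [ 601.04240959 -239.36775409  150.        ] [ 658.06313783 -187.38382517  150.        ]
200 oven top edge [ 637.5169325  -181.40475588  200.        ] [ 655.69597721 -164.61286924  200.        ] handle [ 592.91301095 -224.3903444   200.        ] [ 590.22438164 -246.61556149  200.        ]
250 oven top edge [ 626.34258219 -169.36181999  250.        ] [ 577.83781444 -236.39383866  250.        ] handle [ 584.78361231 -209.41293471  250.        ] [ 522.38562545 -305.84729781  250.        ]
jar [ 669.52974405 -125.50545576   80.        ] [ 686.00069332 -105.5412222    80.        ]
jar [ 664.93813101 -122.67795634  100.        ] [ 661.86644958 -129.18548288  100.        ]
0 [[-24, 30, 88, 0, 62, 66], [-21, 28, 91, 0, 61, 69], [-21, 24, 97, 0, 59, 69], [-24, 21, 101, 0, 58, 66], [-28, 21, 102, 0, 58, 62], [-30, 24, 97, 0, 59, 60], [-30, 28, 92, 0, 61, 60], [-27, 30, 88, 0, 62, 63]]
180 [[-24, 30, 88, 0, 62, -114], [-21, 28, 91, 0, 61, -111], [-21, 24, 97, 0, 59, -111], [-24, 21, 101, 0, 58, -114], [-28, 21, 102, 0, 58, -118], [-30, 24, 97, 0, 59, -120], [-30, 28, 92, 0, 61, -120], [-27, 30, 88, 0, 62, -117]]
90 [[-24, 30, 88, 0, 62, -24], [-21, 28, 91, 0, 61, -21], [-21, 24, 97, 0, 59, -21], [-24, 21, 101, 0, 58, -24], [-28, 21, 102, 0, 58, -28], [-30, 24, 97, 0, 59, -30], [-30, 28, 92, 0, 61, -30], [-27, 30, 88, 0, 62, -27]]
-90 [None, None, None, None, None, None, None, None]
```

```bash
cat >> h.py <<'E'
from scipy.spatial.transform import Rotation as Ro
A=np.array([511,-203.]); R0=45.
def pose(x,y,z=91,ori=(180,-20,0)):
    tz=Ro.from_euler('xyz',ori,degrees=True).as_matrix()[:,2]
    return (np.array([x,y,z])+5*tz).tolist()
E
python3 - <<'E'
from h import *
s=get_state()
Rt=Ro.from_euler('xyz',s['orientation'],degrees=True).as_matrix()
p=camera_params('wrist'); c=-p['R'].T@p['t']; print('cam in tool',Rt.T@(c-s['ee_pos']))
for ori in ((180,-20,0),(180,20,180)):
    print(ori,Ro.from_euler('xyz',ori,degrees=True).as_matrix()[:,2])
    for t in range(0,360,45):
        x=A+45*np.array([np.cos(np.radians(t)),np.sin(np.radians(t))])
        r=inverse_kinematics(pose(*x,91,ori),list(ori)); print(None if r is None else np.round(r).astype(int).tolist())
E
```

```text
cam in tool [  82.29082017   -0.22986239 -166.16780029]
(180, -20, 0) [ 3.42020143e-01 -1.22464680e-16 -9.39692621e-01]
[-27, 23, 102, 15, 39, 53]
[-25, 20, 105, 14, 37, 55]
[-25, 16, 111, 14, 36, 55]
[-28, 13, 114, 16, 36, 50]
[-33, 14, 114, 18, 37, 44]
[-35, 17, 110, 19, 38, 41]
[-35, 20, 105, 18, 40, 43]
[-31, 23, 101, 16, 40, 48]
(180, 20, 180) [ 3.42020143e-01  8.05792925e-17 -9.39692621e-01]
[-27, 23, 102, 15, 39, -127]
[-25, 20, 105, 14, 37, -125]
[-25, 16, 111, 14, 36, -125]
[-28, 13, 114, 16, 36, -130]
[-33, 14, 114, 18, 37, -136]
[-35, 17, 110, 19, 38, -139]
[-35, 20, 105, 18, 40, -137]
[-31, 23, 101, 16, 40, -132]
```

```bash
python3 - <<'E'
from h import *
ori=[180,20,180]
s=get_state(); print(s['clock'])
d=np.array([188.5,516.7])/550
q1=inverse_kinematics([*(d*410),230],list(s['orientation'])); print(q1)
reach([*(d*410),230],list(s['orientation']))
print(get_state()['clock'])
reach([400,-130,230],ori); print(get_state()['clock'])
K=np.array([490.3,-162.8])
reach(pose(*K,165,ori),ori); grip(0.6)
s=get_state(); print(s['clock'],s['ee_pos'],s['orientation'],s['ft_force'],s['joint_pos'])
p=camera_params('wrist')
cv2.imwrite("pics/c_wrist.png",grab_frame('wrist')[:,:,::-1])
cv2.imwrite("pics/c_top.png",grab_frame('top')[:,:,::-1])
np.savez('pw.npz',**p)
E
```

```text
0.15
[ 6.48367077e+01 -1.60318986e+00  1.07048313e+02 -1.42576695e-03
  7.46011927e+01 -5.12165185e+00]
0.7667
2.8333
4.1333 [ 491.99221008 -162.79028055  160.28312286] [ 179.99969864   19.99611488 -179.99879269] [-0.07691919  0.52649544  0.46644066] [ -26.75342468    7.39589131  109.72790358   12.45199108   45.55739428
 -124.13845448]
```

View pics/c_wrist.png

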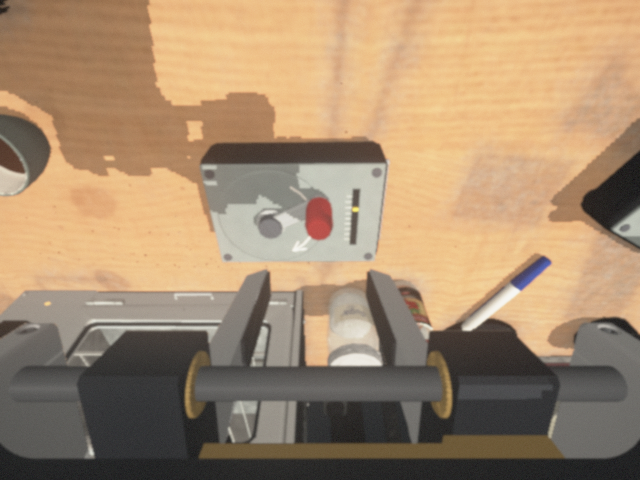

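View pics/c_top.png

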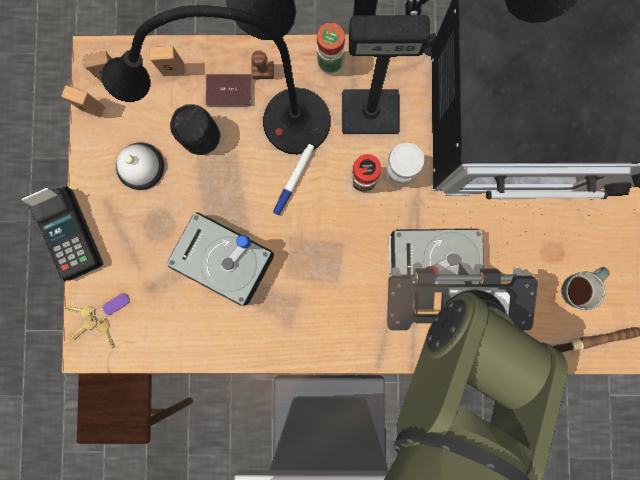

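```bash
python3 - <<'E'
from h import *
p=dict(np.load('pw.npz')); K=[490.3,-162.8]
for z in (68,84,100): print(z,proj('wrist',[*K,z],p))
print(proj('wrist',[*A,50],p),proj('wrist',[*A,80],p))
im=cv2.imread("pics/c_wrist.png").astype(int); m=(im[:,:,2]>90)&(im[:,:,1]<60)&(im[:,:,0]<70)
k,l,st,ce=cv2.connectedComponentsWithStats(m.astype(np.uint8))
for i in range(1,k):
    if st[i,4]>100: print(st[i],ce[i]); print(ray('wrist',*ce[i],84,p))
c=cv2.imread("pics/c_wrist.png")[130:280,190:400]; cv2.imwrite("pics/d.png",cv2.resize(c,None,fx=3.5,fy=3.5,interpolation=cv2.INTER_CUBIC))
E
```

```text
68 [318.09215124 204.9925492 ]
84 [318.0964808  216.22266303]
100 [318.10129563 228.7115089 ]
[271.11621243 214.96725142] [266.72916463 235.69735325]
```

View pics/d.png

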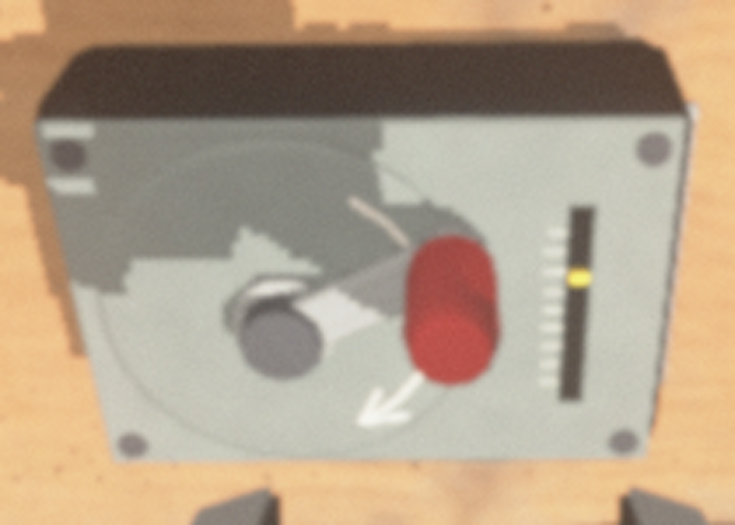

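```bash
cat >> h.py <<'E'
ORI=[180,20,180]
def rt(f,th):
    c,s=np.cos(th),np.sin(th); r=np.array([c,s]); t=np.array([s,-c])
    return f[:2]@r, -f[:2]@t
E
python3 - <<'E'
from h import *
K=np.array([490.0,-163.1])
move_straight(pose(*K,92,ORI),ORI,80); wait(.2)
s0=get_state(); print(s0['clock'],s0['ee_pos'],s0['ft_force'])
grip(0.0); wait(.2)
s=get_state(); print(s['clock'],s['ee_pos'],s['ft_force'],s['ft_torque'],s['opening'])
np.save('f0.npy',s0['ft_force'])
th0=np.arctan2(*(K-A)[::-1]); print(np.degrees(th0))
cv2.imwrite("pics/e_scene.png",grab_frame('scene')[:,:,::-1])
E
```

```text
5.5 [ 491.86265005 -163.17234785   87.6910332 ] [-0.07182882  0.15805977 -1.24967951]
6.3667 [ 491.6313196  -162.89057016   87.26477762] [-2.30311662  4.8028948   2.86174466] [0.83982615 0.24515506 0.2710967 ] 0.20149018283531808
117.75854060106003
```

View pics/e_scene.png

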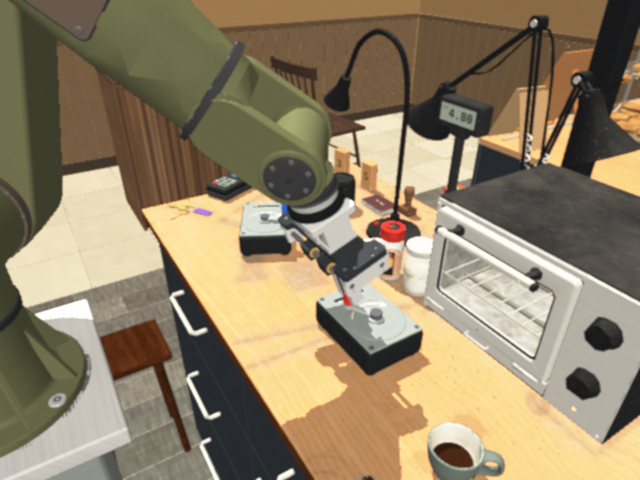

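```bash
cat >> h.py <<'E'
def step(th,C,R,vel=60,settle=0.1):
    x=C+R*np.array([np.cos(th),np.sin(th)])
    move_straight(pose(*x,92,ORI),ORI,vel); wait(settle)
    s=get_state(); f=s['ft_force']-np.load('f0.npy'); fr,ft=rt(f,th)
    return s,f,fr,ft
E
python3 - <<'E'
from h import *
th0=np.radians(117.76)
for i in range(1,6):
    th=th0-np.radians(6*i)
    s,f,fr,ft=step(th,A,45.)
    print(i*6,round(s['clock'],2),'r %.1f t %.1f z %.1f'%(fr,ft,f[2]),s['ee_pos'].round(1),round(s['opening'],3))
E
```

```text
6 6.77 r 8.1 t 1.5 z 6.7 [ 495.9 -160.9   87.3] 0.206
12 7.12 r 8.0 t 3.0 z 6.7 [ 500.2 -159.3   87.2] 0.207
18 7.47 r 8.6 t 3.3 z 6.8 [ 504.9 -158.1   87.2] 0.2
24 7.82 r 7.7 t 2.6 z 6.5 [ 509.6 -157.5   87.3] 0.202
30 8.17 r 9.0 t 3.1 z 6.5 [ 514.4 -157.3   87.3] 0.202
```

```bash
python3 - <<'E'
from h import *
s=get_state(); tz=Ro.from_euler('xyz',ORI,degrees=True).as_matrix()[:,2]
G=s['ee_pos']-5*tz; print(G, proj('scene',[G[0],G[1],75]),proj('wrist',[*G[:2],75]))
a=grab_frame('scene')[270:380,300:440,::-1]; b=grab_frame('wrist')[:,:,::-1]
cv2.imwrite("pics/f_s.png",cv2.resize(a,None,fx=5,fy=5,interpolation=cv2.INTER_CUBIC)); cv2.imwrite("pics/f_w.png",b)
E
```

```text
[ 512.64374288 -157.30011286   91.96318205] [358.68729326 292.60045531] [318.11060021 276.28397652]
```

View pics/f_s.png

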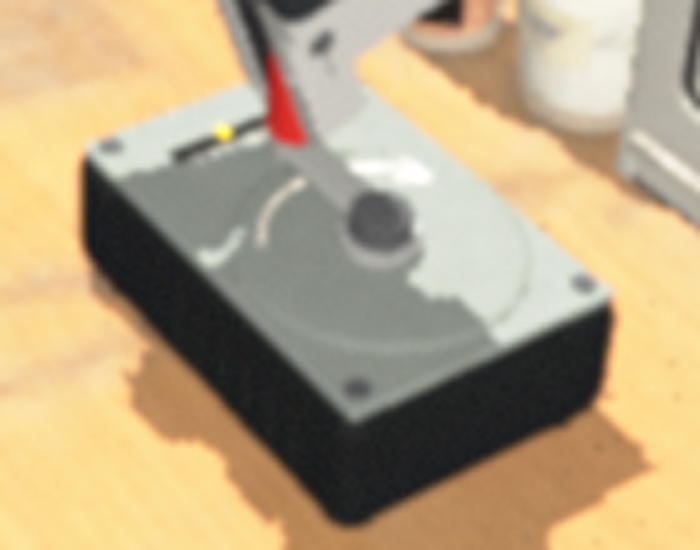

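View pics/f_w.png

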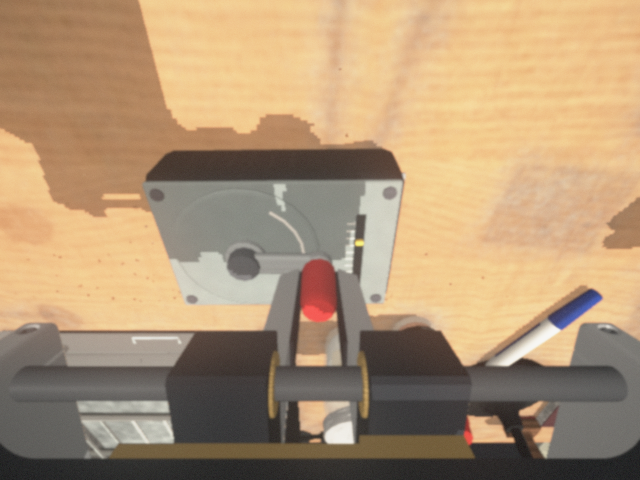

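```bash
cat > wind.py <<'E'
from h import *
import sys
def wind(start,n,d=10,dr=0.0,log=None,stop=None):
    th0=np.radians(117.76); out=[]
    for i in range(1,n+1):
        a=start+d*i
        s,f,fr,ft=step(th0-np.radians(a),A,45.+dr,80,0.05)
        dr=float(np.clip(dr+0.02*fr,-4,4))
        G=s['ee_pos']
        print(a,round(s['clock'],2),'r %.1f t %.1f x %.1f y %.1f z %.1f dr %.2f'%(fr,ft,*f,dr),round(s['opening'],3))
        out.append(ft)
        if abs(fr)>40 or np.linalg.norm(f)>60: print('HIGH'); break
        if stop and len(out)>=3 and max(out[-3:])<stop: print('DROP?'); break
    return a,dr
E
python3 - <<'E'
from wind import *
print(wind(30,8))
E
```

```text
40 8.57 r 10.2 t 0.9 x 1.3 y 10.1 z 3.9 dr 0.20 0.203
50 8.87 r 9.8 t 0.1 x 3.6 y 9.1 z 2.4 dr 0.40 0.205
60 9.17 r 8.5 t -1.0 x 5.4 y 6.6 z 2.2 dr 0.57 0.203
70 9.47 r 6.5 t -0.1 x 4.5 y 4.8 z 1.0 dr 0.70 0.208
80 9.77 r 5.6 t 0.7 x 4.0 y 4.0 z 0.7 dr 0.81 0.2
90 10.07 r 5.1 t -0.1 x 4.6 y 2.2 z 1.1 dr 0.91 0.202
100 10.37 r 4.5 t -0.1 x 4.3 y 1.3 z 0.9 dr 1.00 0.204
110 10.67 r 1.6 t 0.5 x 1.6 y 0.7 z 3.4 dr 1.04 0.201
(110, 1.0363129252562806)
```

```bash
python3 - <<'E'
from h import *
th=np.radians(117.76-110)
for i in range(5):
    wait(.1); s=get_state(); f=s['ft_force']-np.load('f0.npy'); print(round(s['clock'],2),f.round(1),np.round(rt(f,th),1),s['ee_pos'].round(2),s['tau'].round(1))
cv2.imwrite("pics/g_w.png",grab_frame('wrist')[:,:,::-1])
E
```

```text
10.77 [1.4 0.1 2.2] [ 1.4 -0.1] [ 558.28 -196.93   87.38] [ -0.7 -51.7 -28.7   0.   -0.5  -0. ]
10.87 [1.  0.2 2.7] [1. 0.] [ 558.25 -196.88   87.34] [ -0.6 -51.7 -28.7   0.1  -0.5  -0. ]
10.97 [0.8 0.2 2.3] [0.8 0.1] [ 558.29 -196.86   87.37] [ -0.5 -51.6 -28.6   0.1  -0.5  -0. ]
11.07 [1.  0.  3.2] [ 1.  -0.1] [ 558.3  -196.85   87.38] [ -0.4 -51.5 -28.6   0.1  -0.5  -0. ]
11.17 [0.3 0.7 3.5] [0.4 0.7] [ 558.31 -196.83   87.35] [ -0.4 -51.4 -28.6   0.1  -0.5  -0. ]
```

View pics/g_w.png

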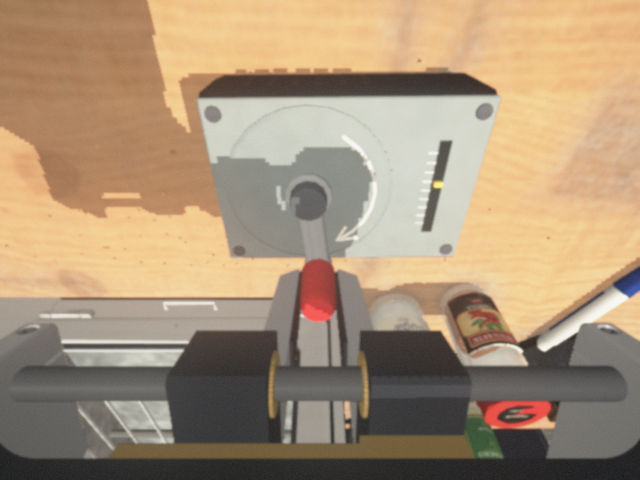

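```bash
python3 - <<'E'
from h import *
f0=np.load('f0.npy'); a=110; R=46.0
def go(a,vel):
    th=np.radians(117.76-a); x=A+R*np.array([np.cos(th),np.sin(th)])
    move_straight(pose(*x,92,ORI),ORI,vel); out=[]
    for k in range(4):
        s=get_state(); f=s['ft_force']-f0; e=s['ee_pos'][:2]-A-np.array(pose(0,0,0,ORI))[:2]
        out.append('%.2f: r%.1f t%.1f a%.2f'%(s['clock'],*rt(f,th),117.76-np.degrees(np.arctan2(e[1],e[0])))); 
        if k<3: wait(.03)
    print(a,vel,out)
for v,d in ((80,5),(80,5),(30,3),(30,3),(15,2),(15,2),(150,10)):
    a+=d; go(a,v)
E
```

```text
115 80 ['11.47: r0.4 t4.4 a114.58', '11.50: r-0.5 t3.5 a114.62', '11.53: r-0.9 t4.5 a114.59', '11.57: r-0.2 t5.1 a114.59']
120 80 ['11.82: r-1.5 t5.9 a119.62', '11.85: r-0.2 t5.7 a119.62', '11.88: r-1.3 t4.8 a119.58', '11.92: r-1.2 t5.9 a119.57']
123 30 ['12.17: r-2.1 t6.7 a122.35', '12.20: r-2.3 t6.1 a122.33', '12.23: r-1.3 t6.8 a122.36', '12.27: r-1.9 t7.2 a122.36']
126 30 ['12.52: r-1.6 t6.7 a125.28', '12.55: r-2.1 t8.0 a125.25', '12.58: r-2.3 t7.8 a125.23', '12.62: r-1.6 t6.7 a125.26']
128 15 ['12.88: r-3.7 t9.0 a127.10', '12.91: r-2.9 t7.6 a127.09', '12.94: r-2.6 t8.0 a127.06', '12.97: r-2.6 t8.8 a127.05']
130 15 ['13.23: r-2.8 t8.6 a129.01', '13.27: r-2.2 t8.2 a129.01', '13.30: r-2.5 t8.0 a128.97', '13.33: r-2.6 t9.0 a129.02']
140 150 ['13.58: r-5.0 t2.5 a140.03', '13.62: r-3.7 t1.8 a140.02', '13.65: r-4.4 t2.3 a140.01', '13.68: r-3.8 t2.8 a140.01']
```

```bash
python3 - <<'E'
from wind import *
print(wind(140,12,10,0.9))
E
```

```text
150 13.98 r -4.8 t 1.1 x -3.5 y 3.5 z 7.3 dr 0.80 0.202
160 14.28 r -7.5 t 0.9 x -5.0 y 5.7 z 8.7 dr 0.65 0.207
170 14.58 r -6.4 t 0.8 x -3.3 y 5.6 z 8.6 dr 0.53 0.204
180 14.88 r -7.4 t 0.9 x -2.7 y 6.9 z 8.7 dr 0.38 0.201
190 15.18 r -8.1 t 0.3 x -2.2 y 7.8 z 8.3 dr 0.21 0.203
200 15.48 r -8.2 t -0.5 x -1.6 y 8.0 z 7.5 dr 0.05 0.204
210 15.78 r -8.4 t 0.2 x 0.6 y 8.4 z 6.0 dr -0.12 0.205
220 16.08 r -7.8 t -1.2 x 0.5 y 7.8 z 6.2 dr -0.27 0.207
230 16.38 r -8.7 t 0.0 x 3.3 y 8.0 z 4.8 dr -0.45 0.209
240 16.68 r -7.6 t -0.1 x 4.0 y 6.5 z 3.5 dr -0.60 0.209
250 16.98 r -6.3 t 0.3 x 4.4 y 4.4 z 3.0 dr -0.72 0.207
260 17.28 r -6.1 t 0.2 x 4.9 y 3.6 z 1.4 dr -0.84 0.204
(260, -0.8449668824489412)
```

```bash
cat > probe.py <<'E'
from h import *
def probe(start,n,d,dr,skip=5,thr=2.5,vel=15):
    f0=np.load('f0.npy'); out=[]; a=start
    for i in range(n):
        a+=d; th=np.radians(117.76-a); x=A+(45+dr)*np.array([np.cos(th),np.sin(th)])
        move_straight(pose(*x,92,ORI),ORI,vel)
        fs=[]
        for k in range(2):
            s=get_state(); fs.append(s['ft_force']-f0)
            if k<1: wait(.017)
        f=np.mean(fs,0); fr,ft=rt(f,th); out.append(ft)
        dr=float(np.clip(dr+0.02*fr*d/10,-4,4))
        print(a,'%.2f r%.1f t%.1f z%.1f dr%.2f o%.3f'%(s['clock'],fr,ft,f[2],dr,s['opening']),end=' | ' if i%3<2 else '\n')
        if abs(fr)>40 or np.linalg.norm(f)>60: print('HIGH'); break
        if i>=skip and max(out[-3:])<thr: print('DROP?'); break
    print(); return a,dr
E
python3 - <<'E'
from probe import *
print(probe(260,20,4,-0.84))
E
```

```text
264 17.66 r-6.5 t7.8 z-3.5 dr-0.89 o0.208 | 268 18.03 r-5.9 t7.9 z-4.0 dr-0.94 o0.201 | 272 18.41 r-5.7 t7.6 z-3.5 dr-0.98 o0.200
276 18.78 r-5.1 t7.5 z-3.5 dr-1.03 o0.202 | 280 19.16 r-3.5 t7.6 z-2.4 dr-1.05 o0.202 | 284 19.53 r-2.2 t8.1 z-1.8 dr-1.07 o0.201
288 19.91 r-0.6 t7.7 z-1.0 dr-1.08 o0.204 | 292 20.28 r0.6 t8.1 z0.1 dr-1.07 o0.201 | 296 20.66 r1.7 t8.4 z0.6 dr-1.06 o0.202
300 21.03 r1.5 t7.9 z2.4 dr-1.05 o0.206 | 304 21.41 r3.4 t8.4 z3.6 dr-1.02 o0.202 | 308 21.78 r4.2 t9.0 z4.5 dr-0.98 o0.202
312 22.16 r4.8 t8.5 z5.4 dr-0.95 o0.205 | 316 22.53 r5.3 t8.0 z6.6 dr-0.90 o0.204 | 320 22.91 r6.0 t8.2 z7.9 dr-0.86 o0.210
324 23.28 r7.0 t8.8 z9.1 dr-0.80 o0.205 | 328 23.66 r7.0 t7.1 z9.6 dr-0.74 o0.206 | 332 24.03 r7.2 t7.6 z10.2 dr-0.69 o0.208
336 24.41 r7.7 t5.6 z10.6 dr-0.63 o0.206 | 340 24.78 r7.9 t5.4 z10.4 dr-0.56 o0.206 | 
(340, -0.5620311728409841)
```

```bash
python3 - <<'E'
from probe import *
print(probe(340,18,5,-0.4,vel=20,skip=3))
E
```

```text
345 25.14 r6.2 t4.0 z9.8 dr-0.34 o0.204 | 350 25.50 r5.9 t3.4 z10.5 dr-0.28 o0.204 | 355 25.86 r6.5 t1.9 z9.5 dr-0.21 o0.205
360 26.22 r6.3 t1.7 z9.6 dr-0.15 o0.202 | 365 26.57 r6.8 t1.6 z9.7 dr-0.08 o0.207 | DROP?

(365, -0.08357446209568396)
```

```bash
python3 - <<'E'
from probe import *
print(probe(365,9,5,-0.0,vel=15,skip=20))
cv2.imwrite("pics/h_w.png",grab_frame('wrist')[:,:,::-1])
E
```

```text
370 27.00 r6.0 t0.7 z9.6 dr0.06 o0.204 | 375 27.43 r6.4 t1.2 z8.6 dr0.12 o0.205 | 380 27.85 r7.1 t0.5 z8.2 dr0.20 o0.206
385 28.28 r7.7 t1.3 z7.5 dr0.27 o0.205 | 390 28.72 r7.1 t0.5 z6.8 dr0.34 o0.208 | 395 29.15 r6.7 t0.7 z7.1 dr0.41 o0.209
400 29.58 r6.0 t0.7 z6.2 dr0.47 o0.204 | 405 30.02 r6.2 t0.8 z6.1 dr0.53 o0.206 | 410 30.45 r5.8 t0.7 z5.3 dr0.59 o0.202

(410, 0.5897267262839686)
```

View pics/h_w.png

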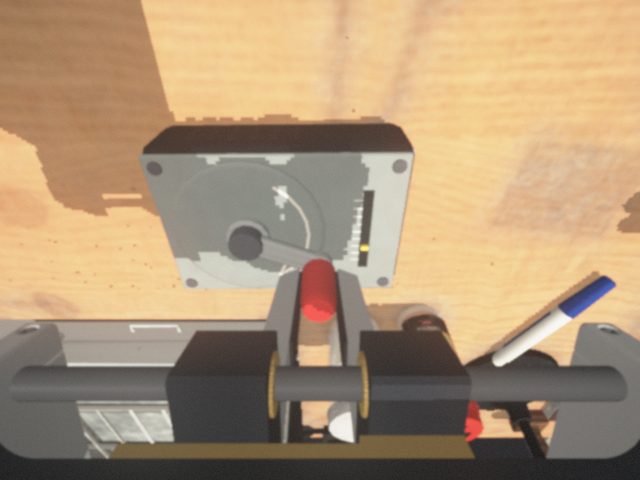

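```bash
python3 - <<'E'
from h import *
grip(0.42); wait(.1)
s=get_state(); print(s['clock'],s['opening'],s['ft_force'],s['ee_pos'])
p=s['ee_pos']; move_straight([p[0],p[1],p[2]+75],ORI,100)
s=get_state(); print(s['clock'],s['ft_force'])
cv2.imwrite("pics/i_w.png",grab_frame('wrist')[:,:,::-1])
reach([400,-130,230],ORI); wait(.3)
s=get_state(); print(s['clock'],s['ft_force'],s['ee_pos'])
cv2.imwrite("pics/i_top.png",grab_frame('top')[:,:,::-1])
E
```

```text
31.1333 0.418819672704698 [ 0.3005235   0.09741547 -0.51298826] [ 529.92799286 -160.87897644   87.27902715]
32.0333 [ 0.25697584 -0.4754628  -0.52211968]
33.0333 [-0.23768157 -0.32525114  0.34945062] [ 400.35351293 -130.0415785   229.316332  ]
```

View pics/i_w.png

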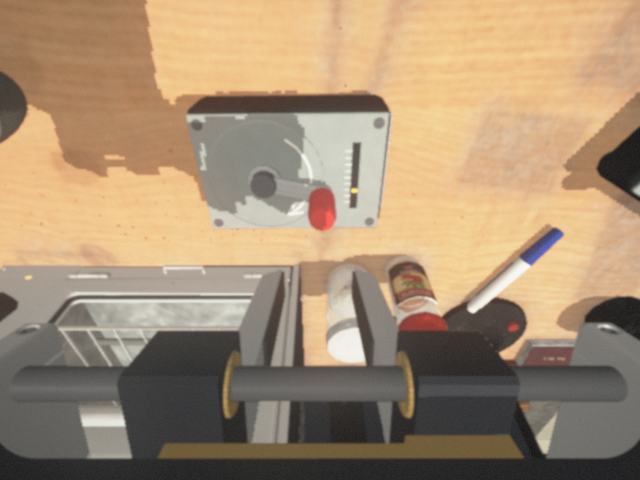

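View pics/i_top.png

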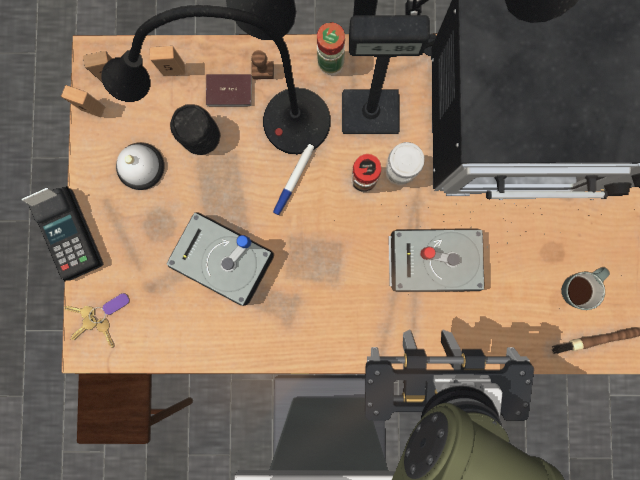

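The wrist picture shows the red knob free at (321,208) with the fingers clear of it. In the top picture the red knob is at (430,253). The blue knob is still at (243,242), as at the start. The arm touches nothing, so I'm handing in.

```bash
python3 -c "
from bench import *
hand_in(); print(get_state()['clock'])"
```

```text
the job is handed in; nothing more can be done
the job is handed in; nothing more can be done
```

I wound the red crank clockwise about 410° (1.14 turns), stopped after the resistance fell away, and let go. The job is handed in.

- **Resistance:** On slow probing steps it held at 7–9 N along the circle up to about 330°. It then fell below 2 N by about 355°, and stayed near 0.5–1.3 N from 370° to 410°. I stopped about 55–70° past the drop, inside the half-turn limit.
- **Last checks:** After I opened the gripper and backed away, the wrist force read about 0 N. The top picture shows the red crank where I left it, the blue crank unmoved, and nothing else disturbed. The robot's clock read about 33 s just before handing in.
- **Disagreement:** On the faster steps before about 260°, the force read near 0 N or well below the true level. The arm stopped hard enough to unload the crank, so I ignored those readings. The drop was judged only on slow steps, which took over at about 260°, before the earliest possible drop at 288°. Sideways and vertical forces at the knob reached about 10 N, because the estimated axis position was slightly off.

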